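# Centre the mini lantern on its charging pad and start the charge

### The job

The little lantern stands off-centre on its round charging pad, and it is wobbly on its narrow foot. Nudge it gently with the fingertips, a light tap or push at a time, until it stands centred on the pad, upright and never picked up; only then press the dock's button fully down and let it come back up. Leave the other things on the bench where they are.

Things in the scene. Friction and masses are not known exactly. Their poses are not given: they have to be found in the camera images.
- lantern: mini lantern, loose, about 140 g, 62 mm tall. Origin: centre of its underside, z up. Rubber foot 30 mm across, 4 mm high; aluminium flange 52 mm across from 4 to 16 mm up (its widest part, the place to push); white globe 37 mm across to 44 mm; cap to 57 mm; wire bail in its yz plane, 45 mm wide, to 62 mm. Slides under a push of 0.5 to 1.3 N on the flange; pushed at the cap it tips
- dock: charging dock, fixed to the bench. Origin: on the bench under the axis of the round pad, z up. The pad is a grey disc 26 mm high, 92 mm across its flat top (104 mm at the bottom); a thin ring 57 mm across is drawn about the top's centre. A 52 mm wide, 12 mm high arm runs along the dock's +y to 130 mm from the pad's axis and carries the button
- pad_center (a point): the centre of the pad's flat top, 26 mm above the bench; the lantern is centred when its axis stands over this point
- charge_button_top (a point): the middle of the top of the round aluminium button (26 mm in diameter, on a black housing), 105 mm from the pad's axis along the dock's +y, 34 mm above the bench; it is pressed straight down and the point goes down with it
- charge_button (a joint): how far the button is pressed, in m: 0 up, 0.006 fully down; a spring pushes it back, 4 N holds it fully down
- mug: aluminium mug, loose, 74 mm in diameter, 85 mm tall, handle along its +y; origin at the centre of its underside; leave alone
- eraser: red eraser, loose, 50 x 22 x 13 mm; origin at the centre of its underside; leave alone
- sharpener: steel pencil sharpener, loose, 26 x 16 x 12 mm; origin at the centre of its underside; leave alone
- pen_case: glass pen case with a pen in it, loose, 55 x 170 x 30 mm; origin at the centre of its underside; leave alone
Mind the look-alikes: they are no part of the job. What is meant by the dock is not orange, and is the larger of those in its own colour. Leave any pink look-alike of the lantern alone.

How it is judged:
On the way, in this order (a step that is already met when the one before it is completed fails the run):
1. the lantern stands still and upright within 6 mm of the pad's centre, with nothing touching it but the pad (horizontal distance between lantern and pad_center below 0.006 m and angle between lantern's own z axis and vertical below 0.06 rad and linear speed of lantern below 0.01 m/s and contact force between the arm and lantern below 0.05 N), for 0.3 s.
2. the button is pressed fully down (5 mm or more) (value of joint charge_button above 0.005 m), for 0.05 s.
At the end, for the whole second after the job is handed in: the lantern stands upright (within 0.06 rad), at rest on the pad, its axis within 6 mm of the pad's centre, and the button is back up (within 2 mm) (horizontal distance between lantern and pad_center below 0.006 m and z of lantern in the frame of pad_center between -0.003 and 0.003 m and angle between lantern's own z axis and vertical below 0.06 rad and linear speed of lantern below 0.01 m/s and value of joint charge_button below 0.002 m); the robot touches nothing.
It fails at once if the lantern is lifted more than 8 mm off the pad, or falls off it (z of lantern in the frame of pad_center above 0.008 m or z of lantern in the frame of pad_center below -0.008 m).
It fails at once if the lantern is tipped more than 0.3 rad (angle between lantern's own z axis and vertical above 0.3 rad).
It fails at once if the lantern is pushed roughly (more than 8 N) (contact force between the arm and lantern above 8 N).
It fails at once if the button is pressed while the lantern is still off-centre (more than 10 mm) (value of joint charge_button above 0.003 m and horizontal distance between lantern and pad_center above 0.01 m).
It fails at once if the mug, eraser, sharpener or pen case is moved more than 15 mm (distance of any of mug, eraser, sharpener, pen_case from where it was at the start of the episode above 0.015 m).
It also fails if it takes over 58 s, if anything falls off the work surface, if the arm or the gripper's body presses on something with over 40 N, if the wrist force passes 120 N, or if a joint passes its speed limit or range.

### The arm

A 6-joint arm with a two-finger parallel gripper is mounted at the origin on the work surface. World frame = base frame: x ahead of the robot, y to its left, z up, the work surface at z = 0. Lengths are in m, angles in rad, forces in N, time in s.
With the tool pointing down it reaches from about 0.375 to 0.75 m from the base axis. Payload 9 kg.
Tool frame: the origin (TCP) lies at the very end of the fingers, on their centre line; the grasp point (between the pads) lies robot.grip_depth behind it (robot.grip_depth is the distance from the TCP to the grasp point, in m); z points along the fingers, y is the line along which they close (so a half turn about z gives the same grasp; the last joint's range is limited). The gripper opens to 85 mm and grips with 20 to 120 N. Pads are 22 mm wide; open, the fingers measure 114 mm over their backs; the gripper's body (76 mm by 85 mm) begins 54 mm behind the grasp point. The pads swing forward as they close: fully open they stand 13 mm farther back than shut.
Start: joints at [0.944, 0.104, 0.097, 1.564, 0, 1.353], TCP at [0.239, 0.551, 0.231] pointing down, gripper open.
Joint ranges: [-2.99, 2.99], [-0.84, 1.86], [-1.1, 1.16], [-1.84, 2.11], [-1.51, 1.56], [-3.14, 3.14]. Speed limits (rad/s): [2.22, 2.22, 2.57, 3.14, 3.14, 3.14].

### API

Orientations are given as a unit quaternion [w, x, y, z].
In Python, from station import status, eyes, job_done, robot gives the robot as it stands.
- The arm moves only by the shell command python3 -m creep 'ROWS' [FORCE]. ROWS is JSON, a list of rows, each an object with "grip": the finger opening in cm, from 0 to 8.54; "delta_pos": the shift along the tool's x, y, z in cm, a list of three; "turn": the turn about the tool's z in degrees. In form: [{"grip": grip, "delta_pos": [tx, ty, tz], "turn": turn}, ...]. A call has 1 to 8 rows; each row shifts and turns the commanded pose from where the row before left it, along the tool's axes as they then stand; what a row does not reach is not made up. A row lasts 1/8 s, in which the tool goes at most 62.5 mm and 10.7 degrees, less where a joint would pass 70% of its speed; a pose out of reach is approached as far as the arm can. A call with a gripper value outside its range is refused whole. The fingers move at their own pace and stop on an object; FORCE is the grip in N (left out, the last holds). Time passes only in rows, so rows that do not move let the fingers close. It gives the time, the measured TCP pose, the force, the opening and the grip force at its end, in the units of the state.
- status.sense(): the state, without advancing time (a new reading comes with each control period).
- eyes.read_camera(name): name is "scene" or "top"; returns the picture (420x560x3 uint8, red, green, blue); there is no depth.
- eyes.calibration(name): a dict with "camera_matrix" (3x3 intrinsics, pixels), "k1" (the pictures are not rectified: a ray, as slopes to the right and down, at radius r is drawn at 1 + k1 r^2 times it, then the intrinsics apply), "extrinsics" (4x4, takes a point from camera to world coordinates). Camera axes: x right, y down, z forward; pixel columns grow to the right and rows downward; lengths in m; the calibration is good to about 2 mm. A picture is of the moment at which its call begins. calibration takes no time and is no camera call.
- job_done(): hands the job in; it is judged then, once.
Trained networks look in the newest picture that a camera, given by its name, has taken for a name from the list of things; names that differ only in an ending like _2 or _b are one class to them, and where a whole thing is asked for, a point or a joint stands for the part that bears it (a point fixed in the world has none). Each returns a list of dicts, best first, with "conf" (0 to 1); they miss things now and then, are a little off and sometimes report something else, mostly with a low value. They report only what shows in the picture. A call takes as long as a camera call. They do not tell look-alikes from the thing itself.
- eyes.recognise(thing, camera): "extent" ([left, top, width, height] in pixels, round what is visible of it).
- eyes.regions_of(thing, camera): "region" (420x560 bool, what is visible of it) and "extent" ([left, top, width, height] in pixels, round what is visible of it).
- eyes.tip_of(thing, camera): "centre" ([row, column] in pixels: a listed point, or the origin of a listed thing).
The state is a dict: "clock": time; "q": joint angles; "joint_vel": joint speeds; "joint_efforts": joint torques, N m; "position": TCP position; "orientation": TCP orientation; "contact_force": force on the tool from outside, world axes, zero at the start; "ft_torque": the same for the moment, N m; "width": finger opening in m; "finger_force": force on a finger pad.
Only numpy, scipy, OpenCV 4.12 (cv2) and the standard library are available. Lean on these libraries where they do the work, as an engineer would, in place of code of your own. Each camera call takes 0.05 s, during which the arm holds its last target. There are 200 camera calls.

## Working session

There is one attempt and no reset: what is moved stays moved. The work goes in short steps, Python scripts to look and compute and a shell command to move; the robot and the scene stay as the last step left them, time stands still between calls to the robot, and variables do not carry over. Pictures are saved under pics/ and viewed, at most 10 in all, crops included, and the job is handed in when it is done.

```bash
mkdir -p pics; cat > h.py <<'E'
import numpy as np,cv2
from station import status,eyes,robot
def ray(cam,u,v):
    c=eyes.calibration(cam);K=np.array(c["camera_matrix"]);k=c["k1"];T=np.array(c["extrinsics"])
    d=np.array([(u-K[0,2])/K[0,0],(v-K[1,2])/K[1,1]]);s=d.copy()
    for _ in range(30): s=d/(1+k*(s@s))
    return T[:3,3],T[:3,:3]@np.array([s[0],s[1],1])
def at(cam,u,v,z):
    o,d=ray(cam,u,v);return o+d*(z-o[2])/d[2]
def proj(cam,p):
    c=eyes.calibration(cam);K=np.array(c["camera_matrix"]);T=np.array(c["extrinsics"])
    q=T[:3,:3].T@(np.array(p)-T[:3,3]);s=q[:2]/q[2];s=s*(1+c["k1"]*(s@s));return K[0,0]*s[0]+K[0,2],K[1,1]*s[1]+K[1,2]
E
python3 - <<'E'
from h import *
np.set_printoptions(precision=4,suppress=True)
for c in("scene","top"):
    im=eyes.read_camera(c);cv2.imwrite(f"pics/{c}0.png",im[:,:,::-1])
    print(c,np.array(eyes.calibration(c)["extrinsics"])[:3,3],eyes.calibration(c)["camera_matrix"][0][0])
    for t in("lantern","dock","mug","eraser","sharpener","pen_case","charge_button_top"):
        print(t,[(round(r["conf"],2),np.round(r["extent"])) for r in eyes.recognise(t,c)])
    for t,z in(("lantern",.026),("pad_center",.026),("charge_button_top",.034)):
        print(t,[(round(r["conf"],2),np.round(r["centre"],1),at(c,r["centre"][1],r["centre"][0],z)) for r in eyes.tip_of(t,c)])
s=status.sense();print(s["clock"],s["position"],s["orientation"],robot.grip_depth)
E
```

```text
scene [0.8003 0.3447 0.8304] 421.6305554129336
lantern [(0.93, array([216., 216.,  23.,  29.])), (0.68, array([282., 226.,  20.,  32.]))]
dock [(0.89, array([299., 153.,  46.,  40.])), (0.88, array([250., 315.,  81.,  90.])), (0.6, array([249., 234.,  76.,  60.]))]
mug [(0.59, array([346., 270.,  56.,  52.]))]
eraser [(0.67, array([251., 207.,  21.,  13.]))]
sharpener []
pen_case [(0.84, array([203.,  95.,  56.,  50.]))]
charge_button_top [(0.67, array([262., 374.,  14.,  16.]))]
lantern [(0.76, array([245.2, 292.9]), array([ 0.5745, -0.0424,  0.026 ])), (0.59, array([215.6, 262.5]), array([ 0.6031, -0.1404,  0.026 ])), (0.58, array([235.8, 225.4]), array([ 0.6989, -0.1264,  0.026 ]))]
pad_center [(0.91, array([333.7, 307.4]), array([0.6354, 0.1431, 0.026 ])), (0.72, array([161.9, 330.4]), array([ 0.3851, -0.2145,  0.026 ])), (0.58, array([249.4, 300.8]), array([ 0.5636, -0.0259,  0.026 ]))]
charge_button_top [(0.69, array([274.5, 261.7]), array([ 0.6657, -0.004 ,  0.034 ])), (0.67, array([378.5, 266.7]), array([0.7406, 0.1859, 0.034 ]))]
top [ 0.4763 -0.1485  1.0375] 510.68050107134
[... 453 characters left out ...]
06., 262.,   7.,   6.])), (0.41, array([119., 114.,  10.,  12.]))]
lantern [(0.95, array([149.7, 287.3]), array([ 0.6834, -0.1389,  0.026 ])), (0.64, array([200.6, 236. ]), array([ 0.5784, -0.0391,  0.026 ]))]
pad_center [(0.84, array([210.3, 228.4]), array([ 0.5586, -0.0245,  0.026 ])), (0.63, array([301.1, 323.4]), array([ 0.3851, -0.2167,  0.026 ])), (0.58, array([166.8, 145.9]), array([0.6424, 0.1448, 0.026 ]))]
charge_button_top [(0.56, array([157.6, 217.8]), array([ 0.6629, -0.0008,  0.034 ])), (0.48, array([266.9, 312.2]), array([ 0.4511, -0.1932,  0.034 ])), (0.44, array([117.3, 124.7]), array([0.7408, 0.19  , 0.034 ]))]
1.1 [0.2385 0.5506 0.2313] [0.     0.203  0.9792 0.0001] 0.0187
```

```bash
python3 - <<'E'
import cv2
a=cv2.imread("pics/top0.png");cv2.imwrite("pics/top0c.png",cv2.resize(a[90:330,100:420],None,fx=2.5,fy=2.5,interpolation=2))
a=cv2.imread("pics/scene0.png");cv2.imwrite("pics/scene0c.png",cv2.resize(a[140:410,190:420],None,fx=2.2,fy=2.2,interpolation=2))
E
```

```text
(no output)
```

View pics/top0c.png

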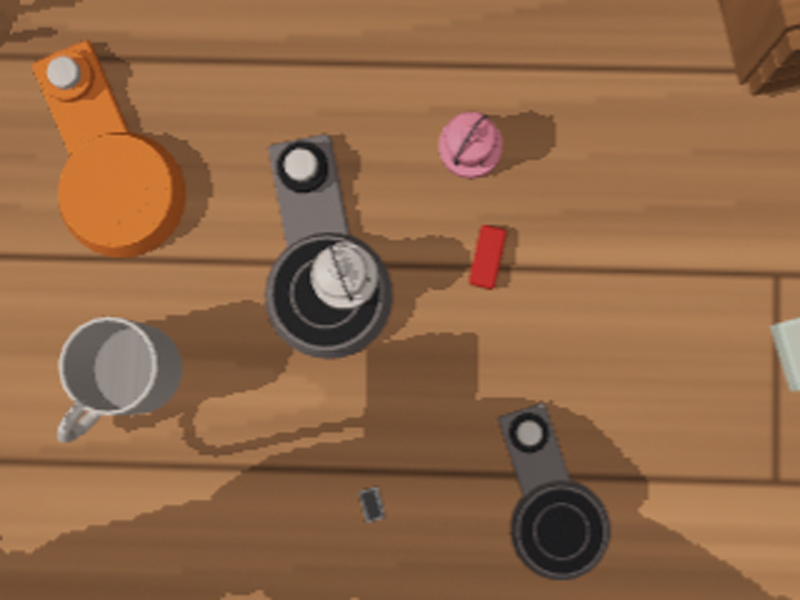

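View pics/scene0c.png

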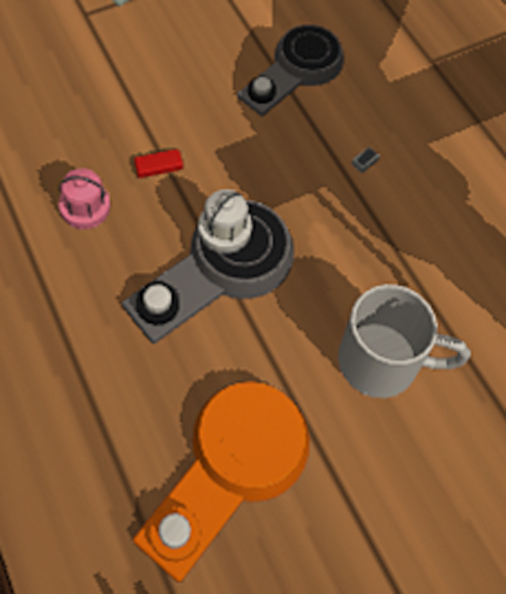

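The top crop shows three docks: the orange one (px ~148,166), the large grey one (px 232,208) with the white lantern on it (px ~238,199), and a small dark-grey one (px 324,302). The large grey dock is the one meant because it isn't orange and is the bigger of the two greys. The lantern is the white one, and the pink one (px 288,148) stays alone. Next I'll fit the geometry.

```bash
cat > fit.py <<'E'
from h import *
from scipy.optimize import minimize
t=np.linspace(0,2*np.pi,48)
circ=lambda x,y,r,z:np.c_[x+r*np.cos(t),y+r*np.sin(t),0*t+z]
def fill(cam,polys,S=4):
    m=np.zeros((420*S,560*S),np.uint8)
    for P in polys:
        px=np.array([proj(cam,p) for p in P]);h=cv2.convexHull(((px+.5)*S*16-8).astype(np.int32))
        cv2.fillConvexPoly(m,h,1,shift=4)
    return cv2.resize(m*255,(560,420),interpolation=cv2.INTER_AREA)/255.
def lant(x,y,b=.026): return [np.r_[circ(x,y,.026,b+.004),circ(x,y,.026,b+.016)],np.r_[circ(x,y,.0185,b+.018),circ(x,y,.0185,b+.044)]]
def dock(x,y,a):
    R=lambda l,w,z:[x+l*np.cos(a)-w*np.sin(a),y+l*np.sin(a)+w*np.cos(a),z]
    return [np.r_[circ(x,y,.046,.026),circ(x,y,.052,0)],np.array([R(l,w,z) for l in(0,.13) for w in(-.026,.026) for z in(0,.012)]),
      circ(x+.105*np.cos(a),y+.105*np.sin(a),.017,.024)]
def masks(cam,c0,im,R=.2):
    u,v=proj(cam,c0);hsv=cv2.cvtColor(im,cv2.COLOR_RGB2HSV).astype(int)
    g=((hsv[:,:,1]<75)).astype(np.uint8)
    g=cv2.morphologyEx(g,cv2.MORPH_OPEN,np.ones((2,2)))
    n,l=cv2.connectedComponents(g);k=l[int(round(v)),int(round(u))];g=(l==k)
    return g,g&(hsv[:,:,2]>135)
E
cat > m1.py <<'E'
from fit import *
for c in("top","scene"):
    im=eyes.read_camera(c);D,L=masks(c,[.562,-.024,.026],im)
    f=lambda p:np.abs(fill(c,dock(p[0],p[1],p[2])+lant(p[3],p[4]))-D).sum()
    r=minimize(f,[.562,-.024,.23,.577,-.041],method="Nelder-Mead",options=dict(initial_simplex=np.array([.562,-.024,.23,.577,-.041])+np.vstack([np.zeros(5),np.diag([.005,.005,.08,.005,.005])]),maxiter=250))
    dk=r.x[:3]
    n,l=cv2.connectedComponents(L.astype(np.uint8));u,v=proj(c,[.577,-.041,.07]);Lm=l==l[int(v),int(u)]
    w=fill(c,[circ(.577,-.041,.05,.04)])>0
    g=lambda p:(np.abs(fill(c,lant(p[0],p[1]))-Lm)*w).sum()
    q=minimize(g,[.577,-.041],method="Nelder-Mead",options=dict(initial_simplex=[[.577,-.041],[.583,-.041],[.577,-.035]]))
    print(c,D.sum(),"dock",np.round(dk,4),round(r.fun),"button",np.round(dk[:2]+.105*np.array([np.cos(dk[2]),np.sin(dk[2])]),4),"lantern",np.round(q.x,4),round(q.fun,1),Lm.sum())
    o=im[:,:,::-1].copy()
    for m,col in((fill(c,dock(*dk)),(0,255,0)),(fill(c,lant(*q.x)),(0,0,255))):
        cs,_=cv2.findContours((m>.5).astype(np.uint8),cv2.RETR_EXTERNAL,cv2.CHAIN_APPROX_NONE);cv2.drawContours(o,cs,-1,col,1)
    u,v=map(int,proj(c,[.59,0,.03]));cv2.imwrite(f"pics/fit_{c}.png",cv2.resize(o[v-60:v+60,u-65:u+65],None,fx=4,fy=4,interpolation=0))
import numpy as np
cv2.imwrite("pics/fit.png",cv2.resize(np.hstack([cv2.imread(f"pics/fit_{c}.png") for c in("top","scene")]),None,fx=.75,fy=.75))
E
python3 m1.py
```

```text
Traceback (most recent call last):
  File "m1.py", line 5, in <module>
    r=minimize(f,[.562,-.024,.23,.577,-.041],method="Nelder-Mead",options=dict(initial_simplex=np.array([.562,-.024,.23,.577,-.041])+np.vstack([np.zeros(5),np.diag([.005,.005,.08,.005,.005])]),maxiter=250))
  File "m1.py", line 4, in <lambda>
    f=lambda p:np.abs(fill(c,dock(p[0],p[1],p[2])+lant(p[3],p[4]))-D).sum()
                      ~~~~^^^^^^^^^^^^^^^^^^^^^^^^^^^^^^^^^^^^^^^^
  File "fit.py", line 8, in fill
    px=np.array([proj(cam,p) for p in P]);h=cv2.convexHull(((px+.5)*S*16-8).astype(np.int32))
                 ~~~~^^^^^^^
  File "h.py", line 11, in proj
    c=eyes.calibration(cam);K=np.array(c["camera_matrix"]);T=np.array(c["extrinsics"])
ValueError: time passes only in moves, steps and waits
```

```bash
sed -i 's/^def ray/C={c:eyes.calibration(c) for c in("scene","top")}\ndef ray/; s/c=eyes.calibration(cam)/c=C[cam]/' h.py; python3 m1.py
```

```text
top 2978 dock [ 0.564  -0.0287  0.2167] 111 button [ 0.6665 -0.0061] lantern [ 0.5787 -0.0422] 107.5 465
scene 2576 dock [ 0.5631 -0.0274  0.2382] 162 button [ 0.6651 -0.0026] lantern [ 0.5738 -0.0461] 219.9 310
```

View pics/fit.png

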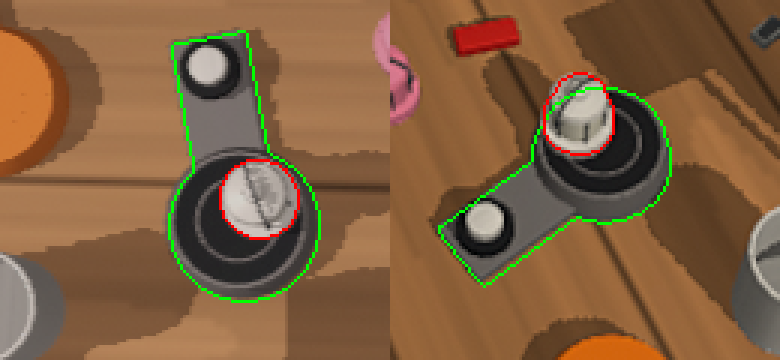

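```bash
python3 -m creep '[{"grip":0,"delta_pos":[0,0,0],"turn":8.2},{"grip":0,"delta_pos":[0,0,0],"turn":8.2},{"grip":0,"delta_pos":[0,0,0],"turn":8.2},{"grip":0,"delta_pos":[-5.1,-1,0],"turn":0},{"grip":0,"delta_pos":[-5.1,-1,0],"turn":0},{"grip":0,"delta_pos":[-5.1,-1,0],"turn":0},{"grip":0,"delta_pos":[-5.1,-1,0],"turn":0},{"grip":0,"delta_pos":[-5.1,-1,0],"turn":0}]' && python3 -m creep '[{"grip":0,"delta_pos":[-5.1,-1,0],"turn":0},{"grip":0,"delta_pos":[-5.1,-1,0],"turn":0},{"grip":0,"delta_pos":[-5.1,-1,0],"turn":0},{"grip":0,"delta_pos":[-5.1,-1,0],"turn":0},{"grip":0,"delta_pos":[-5.1,-1,0],"turn":0},{"grip":0,"delta_pos":[-5.1,-1,0],"turn":0},{"grip":0,"delta_pos":[0,0,0],"turn":0}]'
```

```text
clock: 2.25
position: [0.3726, 0.3261, 0.2315]
orientation: [0.0, 0.407, 0.914, 0.0]
contact_force: [0.7, 0.1, -0.1]
width: 0.0005
finger_force: 0.0
clock: 3.12
position: [0.533, 0.0571, 0.2308]
orientation: [-0.0, 0.409, 0.913, -0.0]
contact_force: [-0.8, 1.0, 0.1]
width: 0.0
finger_force: 0.0
```

```bash
python3 -m creep '[{"grip":0,"delta_pos":[-5.1,-1.1,0],"turn":0},{"grip":0,"delta_pos":[-5.1,-1.1,0],"turn":0},{"grip":0,"delta_pos":[-5.1,-1.2,0],"turn":0},{"grip":0,"delta_pos":[0,0,5],"turn":0},{"grip":0,"delta_pos":[0,0,5],"turn":0},{"grip":0,"delta_pos":[0,0,4],"turn":0},{"grip":0,"delta_pos":[0,0,0],"turn":0},{"grip":0,"delta_pos":[0,0,0],"turn":0}]'
```

```text
clock: 4.12
position: [0.6098, -0.0763, 0.0934]
orientation: [0.001, 0.407, 0.914, 0.0]
contact_force: [0.3, 0.3, 0.7]
width: 0.0001
finger_force: 0.0
```

```bash
python3 -m creep '[{"grip":0,"delta_pos":[-0.3,-0.2,2],"turn":0},{"grip":0,"delta_pos":[0,0,2],"turn":0},{"grip":0,"delta_pos":[0,0,1.8],"turn":0},{"grip":0,"delta_pos":[0,0,0],"turn":0},{"grip":0,"delta_pos":[0,0,0],"turn":0}]'; python3 - <<'E'
from h import *
s=status.sense();p=np.array(s["position"]);print(p,s["contact_force"])
im=eyes.read_camera("scene")[:,:,::-1].copy()
u,v=map(int,proj("scene",[.58,-.04,.04]));a=cv2.resize(im[v-60:v+60,u-65:u+65],None,fx=5,fy=5,interpolation=2);cv2.imwrite("pics/near1.png",a)
print(proj("scene",p),u,v)
E
```

```text
clock: 4.75
position: [0.6097, -0.0801, 0.0336]
orientation: [0.0, 0.407, 0.913, 0.0]
contact_force: [0.6, -0.5, -0.3]
width: -0.0001
finger_force: 0.0
[ 0.60969952 -0.08013536  0.03357065] [ 0.61644574 -0.46426895 -0.3421966 ]
(np.float64(270.91587477260487), np.float64(235.741370221579)) 291 243
```

View pics/near1.png

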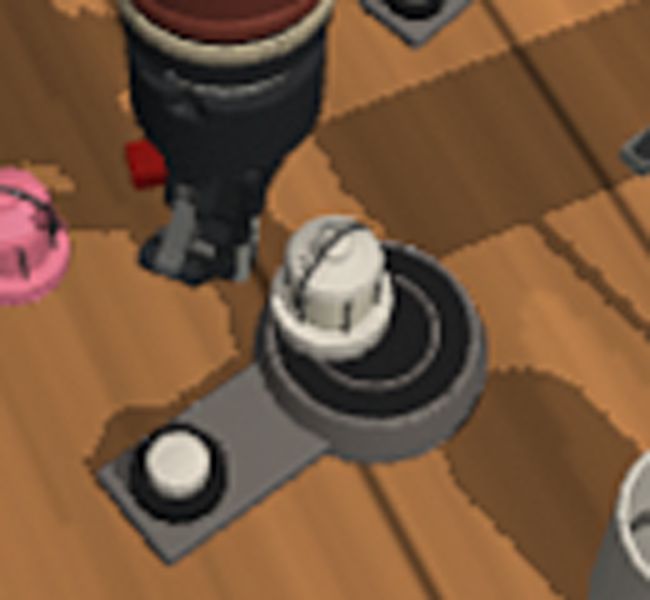

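```bash
python3 -m creep '[{"grip":0,"delta_pos":[0.25,0,0],"turn":0},{"grip":0,"delta_pos":[0.25,0,0],"turn":0},{"grip":0,"delta_pos":[0.25,0,0],"turn":0},{"grip":0,"delta_pos":[0.2,0,0],"turn":0},{"grip":0,"delta_pos":[0.15,0,0],"turn":0},{"grip":0,"delta_pos":[0.15,0,0],"turn":0},{"grip":0,"delta_pos":[0.15,0,0],"turn":0},{"grip":0,"delta_pos":[0.15,0,0],"turn":0}]' && python3 -m creep '[{"grip":0,"delta_pos":[0.15,0,0],"turn":0},{"grip":0,"delta_pos":[0.15,0,0],"turn":0},{"grip":0,"delta_pos":[0.15,0,0],"turn":0},{"grip":0,"delta_pos":[0.15,0,0],"turn":0},{"grip":0,"delta_pos":[0.1,0,0],"turn":0},{"grip":0,"delta_pos":[0,0,0],"turn":0}]'; cat > look.py <<'E'
from h import *
import sys
s=status.sense();p=np.array(s["position"]);print(p)
o=[]
for c in("scene","top"):
    im=eyes.read_camera(c)[:,:,::-1].copy()
    u,v=map(int,proj(c,[.575,-.035,.04]));o.append(cv2.resize(im[v-42:v+42,u-38:u+38],None,fx=5,fy=5,interpolation=2))
    for x in eyes.tip_of("lantern",c): print(c,round(x["conf"],2),at(c,x["centre"][1],x["centre"][0],.026).round(4))
cv2.imwrite(f"pics/{sys.argv[1]}.png",np.hstack(o))
E
python3 look.py near2
```

```text
clock: 5.8
position: [0.5992, -0.0686, 0.0334]
orientation: [0.0, 0.407, 0.913, 0.0]
contact_force: [1.0, -1.5, -0.2]
width: 0.0002
finger_force: 0.5
clock: 6.55
position: [0.5944, -0.0632, 0.0333]
orientation: [-0.0, 0.407, 0.913, 0.0]
contact_force: [-0.1, -0.7, -1.0]
width: -0.0004
finger_force: 0.2
[ 0.59441912 -0.06322034  0.03330631]
scene 0.86 [ 0.5662 -0.0404  0.026 ]
scene 0.78 [ 0.6949 -0.1215  0.026 ]
top 0.82 [ 0.6826 -0.1403  0.026 ]
top 0.49 [ 0.543  -0.4675  0.026 ]
```

View pics/near2.png

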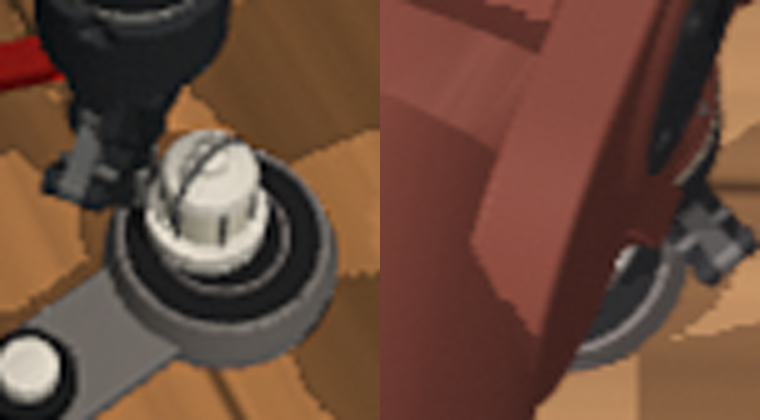

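```bash
python3 -m creep '[{"grip":0,"delta_pos":[0.15,0,0],"turn":0},{"grip":0,"delta_pos":[0.15,0,0],"turn":0},{"grip":0,"delta_pos":[0.15,0,0],"turn":0},{"grip":0,"delta_pos":[0.15,0,0],"turn":0},{"grip":0,"delta_pos":[0.1,0,0],"turn":0},{"grip":0,"delta_pos":[0,0,0],"turn":0}]' && python3 -m creep '[{"grip":0,"delta_pos":[-0.3,0,0],"turn":0},{"grip":0,"delta_pos":[-1.5,0,0],"turn":0},{"grip":0,"delta_pos":[-5,0,-2],"turn":0},{"grip":0,"delta_pos":[-5,0,-5],"turn":0},{"grip":0,"delta_pos":[0,-5,-5],"turn":0},{"grip":0,"delta_pos":[0,-5,0],"turn":0},{"grip":0,"delta_pos":[0,0,0],"turn":0}]';  python3 look.py near3
```

```text
clock: 7.5
position: [0.5897, -0.058, 0.0333]
orientation: [-0.0, 0.407, 0.913, 0.0]
contact_force: [-0.7, -0.4, 0.4]
width: -0.0001
finger_force: 0.1
clock: 8.38
position: [0.5937, -0.2077, 0.1422]
orientation: [0.0, 0.409, 0.913, -0.0]
contact_force: [-0.1, 1.0, -0.7]
width: -0.0001
finger_force: 0.0
[ 0.59373468 -0.20774653  0.14215414]
scene 0.64 [ 0.5624 -0.0297  0.026 ]
top 0.31 [0.5102 0.1252 0.026 ]
```

View pics/near3.png

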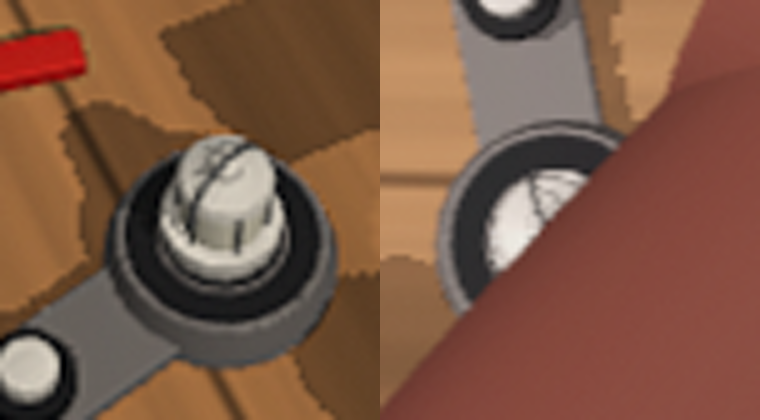

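```bash
python3 -m creep '[{"grip":0,"delta_pos":[-3.8,-3.3,-1],"turn":0},{"grip":0,"delta_pos":[-3.8,-3.3,-1],"turn":0},{"grip":0,"delta_pos":[-3.8,-3.3,0],"turn":0},{"grip":0,"delta_pos":[0,0,0],"turn":0}]'
cat > m2.py <<'E'
from fit import *
P=np.array([.5635,-.028]);o=[]
for c in("top","scene"):
    im=eyes.read_camera(c);D,_=masks(c,[*P,.026],im);V=im.max(2)
    f=lambda p:np.abs(fill(c,dock(*p[:3])+lant(*p[3:]))-D).sum()
    x0=np.array([*P,.227,*P])
    r=minimize(f,x0,method="Nelder-Mead",options=dict(initial_simplex=x0+np.vstack([np.zeros(5),np.diag([.005,.005,.08,.005,.005])]),maxiter=250))
    dk=r.x[:3]
    for th in(100,120,140):
        w=fill(c,[np.r_[circ(*P,.036,.026),circ(*P,.028,.088)]])>0
        Lm=(V>th)&w; Lm=cv2.morphologyEx(Lm.astype(np.uint8),cv2.MORPH_OPEN,np.ones((3,3)))
        g=lambda p:(np.abs(fill(c,lant(p[0],p[1])+[circ(p[0],p[1],.013,.083)])-Lm)*w).sum()
        q=minimize(g,P,method="Nelder-Mead",options=dict(initial_simplex=[P,P+[.006,0],P+[0,.006]]))
        print(c,th,"dock",np.round(dk,4),round(r.fun),"lantern",np.round(q.x,4),round(q.fun,1),"off mm",np.round((q.x-dk[:2])*1e3,1))
    for t in("lantern","pad_center"): print(t,[(round(x["conf"],2),at(c,x["centre"][1],x["centre"][0],.026).round(4)) for x in eyes.tip_of(t,c)])
    a=im[:,:,::-1];u,v=map(int,proj(c,[*P,.04]));a=cv2.resize(a[v-36:v+36,u-36:u+36],None,fx=5,fy=5,interpolation=2);o.append(a)
cv2.imwrite("pics/m2.png",np.hstack(o))
E
python3 m2.py
```

```text
clock: 9.07
position: [0.5975, -0.3582, 0.1604]
orientation: [-0.0, 0.408, 0.913, -0.0]
contact_force: [-0.1, 0.2, 0.0]
width: 0.0003
finger_force: 0.0
top 100 dock [ 0.5645 -0.0286  0.2168] 105 lantern [ 0.5663 -0.0288] 33.9 off mm [ 1.8 -0.1]
top 120 dock [ 0.5645 -0.0286  0.2168] 105 lantern [ 0.5664 -0.0288] 41.8 off mm [ 2.  -0.1]
top 140 dock [ 0.5645 -0.0286  0.2168] 105 lantern [ 0.5663 -0.0283] 98.5 off mm [1.9 0.3]
lantern [(0.84, array([ 0.5718, -0.0313,  0.026 ])), (0.67, array([ 0.6876, -0.136 ,  0.026 ]))]
pad_center [(0.96, array([0.6433, 0.1408, 0.026 ])), (0.9, array([ 0.5652, -0.0317,  0.026 ]))]
scene 100 dock [ 0.5622 -0.027   0.2275] 157 lantern [ 0.5625 -0.0326] 158.4 off mm [ 0.3 -5.6]
scene 120 dock [ 0.5622 -0.027   0.2275] 157 lantern [ 0.5617 -0.033 ] 191.1 off mm [-0.4 -6. ]
scene 140 dock [ 0.5622 -0.027   0.2275] 157 lantern [ 0.5615 -0.033 ] 266.2 off mm [-0.6 -6. ]
lantern [(0.87, array([ 0.6958, -0.1326,  0.026 ])), (0.57, array([ 0.5607, -0.0346,  0.026 ]))]
pad_center [(0.86, array([ 0.5637, -0.0281,  0.026 ])), (0.73, array([0.6413, 0.1433, 0.026 ])), (0.68, array([ 0.3798, -0.2195,  0.026 ])), (0.59, array([ 0.4135, -0.0576,  0.026 ]))]
```

View pics/m2.png

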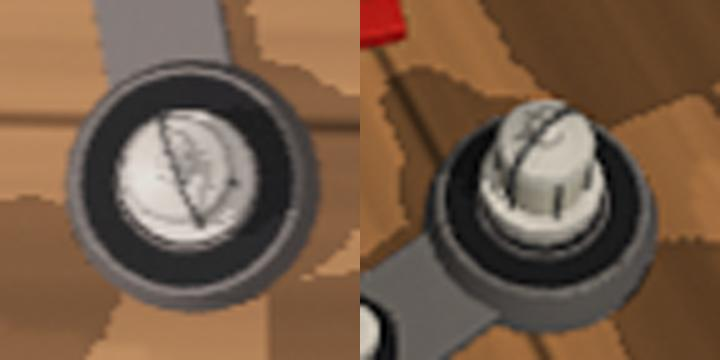

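```bash
sed -i 's/Lm=(V>th)&w;/Lm=(V>th)\&w\&D;/; s/"off mm"/"sil",r.x[3:].round(4),"off mm"/' m2.py; python3 m2.py | grep off
```

```text
top 100 dock [ 0.5645 -0.0285  0.2167] 107 lantern [ 0.5663 -0.0288] 34.3 sil [ 0.564  -0.0257] off mm [ 1.9 -0.3]
top 120 dock [ 0.5645 -0.0285  0.2167] 107 lantern [ 0.5663 -0.0289] 39.0 sil [ 0.564  -0.0257] off mm [ 1.9 -0.4]
top 140 dock [ 0.5645 -0.0285  0.2167] 107 lantern [ 0.5663 -0.0283] 97.5 sil [ 0.564  -0.0257] off mm [1.9 0.2]
scene 100 dock [ 0.5624 -0.027   0.2304] 152 lantern [ 0.5628 -0.031 ] 110.8 sil [ 0.5622 -0.0244] off mm [ 0.4 -4. ]
scene 120 dock [ 0.5624 -0.027   0.2304] 152 lantern [ 0.5621 -0.0323] 180.6 sil [ 0.5622 -0.0244] off mm [-0.3 -5.2]
scene 140 dock [ 0.5624 -0.027   0.2304] 152 lantern [ 0.5615 -0.0325] 253.3 sil [ 0.5622 -0.0244] off mm [-0.9 -5.4]
```

```bash
python3 -m creep '[{"grip":0,"delta_pos":[4,3.9,0],"turn":0},{"grip":0,"delta_pos":[4,3.9,0],"turn":0},{"grip":0,"delta_pos":[4,3.9,0],"turn":0},{"grip":0,"delta_pos":[4,3.9,0],"turn":0},{"grip":0,"delta_pos":[3.5,3.9,0],"turn":0},{"grip":0,"delta_pos":[0,0,4],"turn":0},{"grip":0,"delta_pos":[0,0,2],"turn":0},{"grip":0,"delta_pos":[0,0,0],"turn":0}]'
```

```text
clock: 10.68
position: [0.6107, -0.0802, 0.0999]
orientation: [-0.002, 0.407, 0.913, -0.0]
contact_force: [0.8, -0.4, -0.1]
width: 0.0002
finger_force: 0.0
```

```bash
python3 -m creep '[{"grip":0,"delta_pos":[0,0,2.2],"turn":0},{"grip":0,"delta_pos":[0,0,2.2],"turn":0},{"grip":0,"delta_pos":[0,0,2.2],"turn":0},{"grip":0,"delta_pos":[0,0,0],"turn":0},{"grip":0,"delta_pos":[0.5,0,0],"turn":0},{"grip":0,"delta_pos":[0.5,0,0],"turn":0},{"grip":0,"delta_pos":[0.5,0,0],"turn":0},{"grip":0,"delta_pos":[0.4,0,0],"turn":0}]' && python3 -m creep '[{"grip":0,"delta_pos":[0.3,0,0],"turn":0},{"grip":0,"delta_pos":[0.3,0,0],"turn":0},{"grip":0,"delta_pos":[0.15,0,0],"turn":0},{"grip":0,"delta_pos":[0.15,0,0],"turn":0},{"grip":0,"delta_pos":[0.15,0,0],"turn":0},{"grip":0,"delta_pos":[0.15,0,0],"turn":0},{"grip":0,"delta_pos":[0,0,0],"turn":0},{"grip":0,"delta_pos":[0,0,0],"turn":0}]'
```

```text
clock: 11.68
position: [0.5992, -0.0657, 0.0361]
orientation: [0.0, 0.407, 0.914, 0.0]
contact_force: [-1.5, 1.0, 0.5]
width: -0.0003
finger_force: 0.0
clock: 12.68
position: [0.5913, -0.0571, 0.0357]
orientation: [0.0, 0.407, 0.913, 0.0]
contact_force: [0.9, -0.4, 0.2]
width: -0.0001
finger_force: 0.0
```

```bash
python3 -m creep '[{"grip":0,"delta_pos":[0.1,0,0],"turn":0},{"grip":0,"delta_pos":[0.1,0,0],"turn":0},{"grip":0,"delta_pos":[0.05,0,0],"turn":0},{"grip":0,"delta_pos":[0,0,0],"turn":0},{"grip":0,"delta_pos":[0,0,0],"turn":0}]' && python3 -m creep '[{"grip":0,"delta_pos":[-0.3,0,0],"turn":0},{"grip":0,"delta_pos":[-1.5,0,0],"turn":0},{"grip":0,"delta_pos":[-5,0,-2],"turn":0},{"grip":0,"delta_pos":[-4,-3.5,-3],"turn":0},{"grip":0,"delta_pos":[-4,-4,-3],"turn":0},{"grip":0,"delta_pos":[-4,-4,0],"turn":0},{"grip":0,"delta_pos":[-4,-4,0],"turn":0},{"grip":0,"delta_pos":[0,0,0],"turn":0}]'; python3 m2.py | grep off
```

```text
clock: 13.3
position: [0.5896, -0.0553, 0.0357]
orientation: [0.0, 0.407, 0.913, 0.0]
contact_force: [-0.3, -0.5, -0.2]
width: -0.0002
finger_force: 0.4
clock: 14.3
position: [0.626, -0.3323, 0.1142]
orientation: [0.0, 0.409, 0.912, -0.0]
contact_force: [-0.4, 1.5, 0.4]
width: -0.0003
finger_force: 0.0
top 100 dock [ 0.5641 -0.0287  0.2184] 102 lantern [ 0.5643 -0.0272] 33.5 sil [ 0.5631 -0.0248] off mm [0.2 1.5]
top 120 dock [ 0.5641 -0.0287  0.2184] 102 lantern [ 0.5648 -0.0269] 38.8 sil [ 0.5631 -0.0248] off mm [0.7 1.7]
top 140 dock [ 0.5641 -0.0287  0.2184] 102 lantern [ 0.5644 -0.0266] 91.7 sil [ 0.5631 -0.0248] off mm [0.3 2.1]
scene 100 dock [ 0.5626 -0.0267  0.2254] 145 lantern [ 0.5616 -0.0298] 119.5 sil [ 0.5642 -0.0264] off mm [-1.1 -3.1]
scene 120 dock [ 0.5626 -0.0267  0.2254] 145 lantern [ 0.5607 -0.0305] 188.3 sil [ 0.5642 -0.0264] off mm [-1.9 -3.8]
scene 140 dock [ 0.5626 -0.0267  0.2254] 145 lantern [ 0.5601 -0.0316] 265.8 sil [ 0.5642 -0.0264] off mm [-2.6 -4.9]
```

View pics/m2.png

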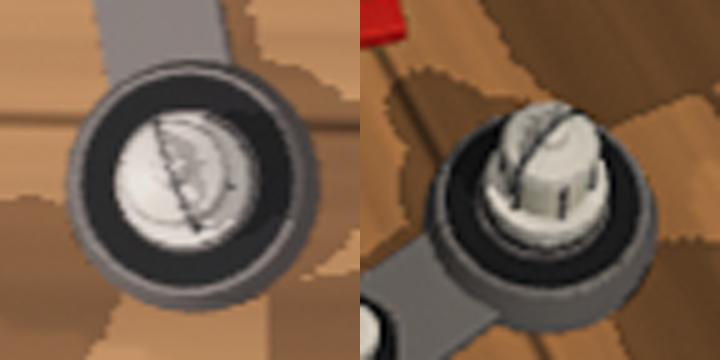

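The lantern is centred to within about 2 mm: both views show it inside the ring and upright. Now the button.

```bash
python3 -m creep '[{"grip":0,"delta_pos":[3.6,4.15,-0.5],"turn":0},{"grip":0,"delta_pos":[3.6,4.15,0],"turn":0},{"grip":0,"delta_pos":[3.6,4.15,0],"turn":0},{"grip":0,"delta_pos":[3.6,4.15,0],"turn":0},{"grip":0,"delta_pos":[3.6,4.15,0],"turn":0},{"grip":0,"delta_pos":[3.6,4.15,0],"turn":0},{"grip":0,"delta_pos":[0,0,0],"turn":0},{"grip":0,"delta_pos":[0,0,0],"turn":0}]'
```

```text
clock: 15.6
position: [0.6675, 0.0008, 0.1202]
orientation: [0.0, 0.406, 0.914, -0.0]
contact_force: [0.3, 0.2, 0.5]
width: 0.0002
finger_force: 0.0
```

```bash
python3 -m creep '[{"grip":0,"delta_pos":[-0.3,-0.5,3],"turn":0},{"grip":0,"delta_pos":[0,0,3],"turn":0},{"grip":0,"delta_pos":[0,0,1.8],"turn":0},{"grip":0,"delta_pos":[0,0,0],"turn":0},{"grip":0,"delta_pos":[0,0,0.4],"turn":0},{"grip":0,"delta_pos":[0,0,0.4],"turn":0},{"grip":0,"delta_pos":[0,0,0.4],"turn":0},{"grip":0,"delta_pos":[0,0,0],"turn":0}]'
```

```text
clock: 16.6
position: [0.6664, -0.0056, 0.0304]
orientation: [0.001, 0.407, 0.913, 0.0]
contact_force: [0.4, -0.4, 2.7]
width: -0.0002
finger_force: 1.4
```

```bash
python3 -m creep '[{"grip":0,"delta_pos":[0,0,0.15],"turn":0},{"grip":0,"delta_pos":[0,0,0.15],"turn":0},{"grip":0,"delta_pos":[0,0,0.1],"turn":0},{"grip":0,"delta_pos":[0,0,0],"turn":0},{"grip":0,"delta_pos":[0,0,0],"turn":0}]'
```

```text
clock: 17.23
position: [0.6666, -0.0056, 0.0279]
orientation: [0.001, 0.407, 0.913, 0.0]
contact_force: [-2.5, -0.2, 14.5]
width: -0.0001
finger_force: 7.1
```

Fully down: 14.5 N, well past the 4 N needed, with the tip at z 0.028. I'll release and back off.

```bash
python3 -m creep '[{"grip":0,"delta_pos":[0,0,-0.5],"turn":0},{"grip":0,"delta_pos":[0,0,-1.5],"turn":0},{"grip":0,"delta_pos":[0,0,-4],"turn":0},{"grip":0,"delta_pos":[0,0,-4],"turn":0},{"grip":0,"delta_pos":[-4,-4,0],"turn":0},{"grip":0,"delta_pos":[-4,-4,0],"turn":0},{"grip":0,"delta_pos":[-4,-4,0],"turn":0},{"grip":0,"delta_pos":[-4,-4,0],"turn":0}]' && python3 -m creep '[{"grip":0,"delta_pos":[-4,-4,0],"turn":0},{"grip":0,"delta_pos":[-4,-4,0],"turn":0},{"grip":0,"delta_pos":[0,0,0],"turn":0},{"grip":0,"delta_pos":[0,0,0],"turn":0}]'; python3 m2.py | grep off
```

```text
clock: 18.23
position: [0.6533, -0.2329, 0.1262]
orientation: [-0.0, 0.407, 0.914, 0.0]
contact_force: [1.4, 0.3, 0.7]
width: 0.0001
finger_force: 0.0
clock: 18.73
position: [0.6477, -0.344, 0.1258]
orientation: [-0.001, 0.407, 0.913, 0.0]
contact_force: [0.1, 0.2, -0.6]
width: 0.0001
finger_force: 0.0
top 100 dock [ 0.5645 -0.0286  0.2173] 104 lantern [ 0.5643 -0.0272] 33.5 sil [ 0.5645 -0.026 ] off mm [-0.2  1.5]
top 120 dock [ 0.5645 -0.0286  0.2173] 104 lantern [ 0.5648 -0.0269] 37.8 sil [ 0.5645 -0.026 ] off mm [0.3 1.7]
top 140 dock [ 0.5645 -0.0286  0.2173] 104 lantern [ 0.5644 -0.0266] 89.7 sil [ 0.5645 -0.026 ] off mm [-0.1  2.1]
scene 100 dock [ 0.5626 -0.0264  0.2319] 148 lantern [ 0.5616 -0.0297] 119.7 sil [ 0.5635 -0.0267] off mm [-1.  -3.4]
scene 120 dock [ 0.5626 -0.0264  0.2319] 148 lantern [ 0.5607 -0.0305] 190.3 sil [ 0.5635 -0.0267] off mm [-1.9 -4.1]
scene 140 dock [ 0.5626 -0.0264  0.2319] 148 lantern [ 0.5601 -0.0316] 267.8 sil [ 0.5635 -0.0267] off mm [-2.5 -5.2]
```

View pics/m2.png

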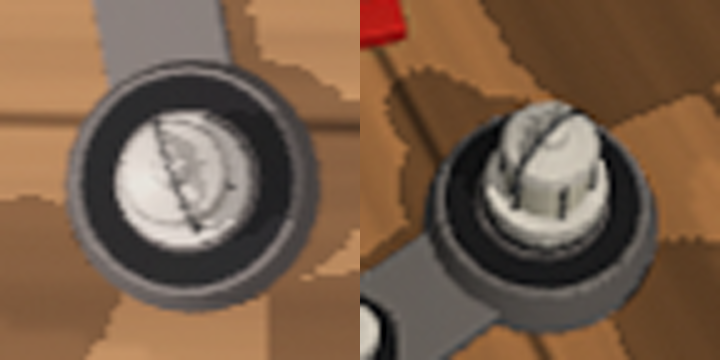

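The lantern hasn't moved: centred, upright, arm clear.

```bash
python3 -c "from station import job_done;print(job_done())"
```

```text
the job is handed in; nothing more can be done
None
```

I nudged the lantern to about 2 mm from the pad's centre by the top camera (3–5 mm by the less reliable scene fit; 6 mm allowed), still upright; then I pressed the button fully down, backed the arm off it and handed in the job at about 19 s, with no verdict returned and the button's return not separately checked.

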